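# Feed a long kiln prop through the dust flap of a blast-cleaning cabinet

## Task

Get the long kiln prop into the cabinet for blast cleaning. First pull the extraction slide gate on the infeed roof fully open; then set the long prop down on the infeed ledge between the guide strips, clear of the flap, and let go of it; then take it again by its tail end and feed it through the spring flap until it runs down the rollers inside and the flap has swung shut behind it. Do not disturb the other things on the bench.

Things in the scene. Friction and masses are not known exactly. Their poses are not given: they have to be found in the camera images.
- long_prop_mid (a point): Centre (half-way up and along) of the long kiln prop: a cream-coloured square refractory bar, 160 mm long (its y axis), 44 mm wide (x) and 44 mm high (z), about 0.5 kg, dark bore mark in each end; it lies on the bench. Its two ends are alike.
- ledge (a point): Centre of the flat steel infeed ledge's top surface, 100 mm above the bench, 108 mm out (+y) from port, same axes. The ledge is 216 mm long (y, from the sill outwards), 110 mm wide. Two guide strips, 10 mm high, run along it; the lane between them is 62 mm wide and centred on this point.
- port (a point): Middle of the infeed port's sill, level with the ledge (100 mm above the bench), under the shut flap. Axes: z up, feed direction -y, x across. The opening is 92 mm wide, 66 mm high; the cabinet's face stands 10 mm out (+y) from this point. The flap hangs from the top of the opening, swings inwards (-y). The low tunnel behind has a flat roof only 77 mm above this point: a gripper may hang over it.
- flap (a joint): Opening angle of the aluminium spring flap in the port, rad: 0 shut, up to 1.5 swung inwards and up. A light spring and its weight shut it (under 0.5 N at its lower edge).
- rest (a point): Where the prop's centre comes to rest inside, axes as port. From 14 mm behind the sill free rollers slope down (18 degrees, to -y) to a rubber buffer. A prop held level over the sill with its middle 15 mm or more past it tips on to the rollers when released and runs in by itself; the tunnel (240 mm wide) hides it, save for a clear wall on its +x side.
- gate (a joint): Travel of the extraction slide gate, m: 0 shut, 0.065 fully open. It moves towards +y of port (out of the duct, towards the ledge), stays where it is left, and needs about 3 N.
- gate_tab (a point): Centre of the upright steel tab at the end of the gate's blade, on the infeed roof; the tab is 36 mm wide (x), 10 mm thick (y, the sliding direction) and its top is 14 mm above this point, its foot 26 mm below. Axes as port. It moves with the gate; shut, it stands 112 mm from the duct's axis.
- duct (a point): Top centre of the duct stub on the tunnel's roof: 68 mm across, 60 mm high; a grey hose bends away from it to -y over the 300 mm high blast chamber that begins 83 mm further in (-y). Axes as port. The slide gate lies in the 100 mm square frame below it.
- short_prop_mid (a point): Centre of a short prop of the same stuff and section, 85 mm long (y), 44 x 44 mm; lies on the bench, to be left alone.
- crock_mid (a point): Centre of a grey-green open clay crock, 124 mm across, 110 mm high, standing upright; to be left alone.
- brush_grip (a point): The grip of a flat glaze brush, 200 mm long, with a wooden handle, lying on the bench; to be left alone.
There are look-alikes about, which are no part of the job. Leave any turquoise or yellow look-alike of the part that bears long_prop_mid alone.

How it is judged:
On the way, in this order (a step that is already met when the one before it is completed fails the run):
1. the extraction gate is pulled fully open (58 of its 65 mm or more) (value of joint gate above 0.058 m), for 0.2 s.
2. the long prop rests on the ledge between the guides, outside the shut flap, and is let go (y of long_prop_mid in the frame of port between 0.08 and 0.15 m and x of long_prop_mid in the frame of port between -0.014 and 0.014 m and z of long_prop_mid in the frame of port between 0.017 and 0.027 m and angle between the y axis of long_prop_mid and the y axis of port, either way round below 0.15 rad and value of joint flap below 0.08 rad and linear speed of long_prop below 0.02 m/s and contact force between the fingers and long_prop below 0.1 N), for 0.2 s.
3. the fingers, at the tail half of the prop, feed it half way through the port and it holds the flap open (value of joint flap above 0.5 rad and contact force between long_prop and flap above 0.02 N and y of long_prop_mid in the frame of port below 0.04 m and contact force between the fingers and long_prop above 0.2 N and (y of the grasp point in the frame of long_prop_mid above 0.035 m or y of the grasp point in the frame of long_prop_mid below -0.035 m)).
At the end, for the whole second after the job is handed in: The long prop lies at rest on the rollers inside the infeed (its centre 170 mm or more behind the sill and below sill height), the flap is shut behind it (within 0.08 rad), and the extraction gate is still open (58 mm or more) (y of long_prop_mid in the frame of port between -0.3 and -0.17 m and x of long_prop_mid in the frame of port between -0.05 and 0.05 m and z of long_prop_mid in the frame of port below 0 m and linear speed of long_prop below 0.02 m/s and value of joint flap below 0.08 rad and value of joint gate above 0.058 m); the robot touches nothing.
It fails at once if the short prop is moved by more than 20 mm (distance of short_prop_mid from where it was at the start of the episode above 0.02 m).
It fails at once if the clay pot is moved by more than 20 mm (distance of crock_mid from where it was at the start of the episode above 0.02 m).
It fails at once if the brush is moved by more than 20 mm (distance of brush_grip from where it was at the start of the episode above 0.02 m).
It also fails if it takes over 59 s, if anything falls off the work surface, if the arm or the gripper's body presses on something with over 40 N, if the wrist force passes 120 N, or if a joint passes its speed limit or range.

## Robot

A 6-joint arm with a two-finger parallel gripper is mounted at the origin on the work surface. World frame = base frame: x ahead of the robot, y to its left, z up, the work surface at z = 0. Lengths are in m, angles in rad, forces in N, time in s.
With the tool pointing down it reaches from about 0.3 to 0.95 m from the base axis. Payload 3.1 kg.
Tool frame: the origin (TCP) lies midway between the tips of the shut fingers; the grasp point (between the pads) lies 19 mm behind it; z points along the fingers, y is the line along which they close (so a half turn about z gives the same grasp; the last joint's range is limited). The gripper opens to 85 mm and grips with 20 to 120 N. Pads are 22 mm wide; open, the fingers measure 114 mm over their backs; the gripper's body (76 mm by 85 mm) begins 54 mm behind the grasp point. The pads swing forward as they close: fully open they stand 13 mm farther back than shut.
Start: joints at [-1.273, 0.308, 1.634, -0, 1.2, -0.07], TCP at [0.225, -0.583, 0.231] pointing down, gripper open.
Joint ranges: [-3.06, 3.06], [-0.79, 1.96], [0.05, 2.63], [-1.19, 4.34], [0.05, 2.64], [-2.94, 2.94]. Speed limits (rad/s): [2.79, 2.79, 3.14, 3.14, 3.14, 3.14].

## Interface

Orientations are given as a unit quaternion [w, x, y, z].
In Python, from rig import * gives the robot as it stands.
- The arm moves only by the shell command python3 -m inch 'ROWS' [FORCE]. ROWS is JSON, a list of rows, each an object of numbers: "dx", "dy", "dz": the shift along the world's x, y, z in mm; "spin": the turn about the world's z in rad; "hand": the finger opening in mm, from 0 to 85.4. In form: [{"dx": .., "dy": .., "dz": .., "spin": .., "hand": ..}, ...]. A call has 1 to 5 rows; each row shifts and turns the commanded pose from where the row before left it; what a row does not reach is not made up. A row lasts 1/8 s, in which the tool goes at most 62.5 mm and 10.7 degrees, less where a joint would pass 70% of its speed; a pose out of reach is approached as far as the arm can. A call with a gripper value outside its range is refused whole. The fingers move at their own pace and stop on an object; FORCE is the grip in N (left out, the last holds). Time passes only in rows, so rows that do not move let the fingers close. It gives the time, the measured TCP pose, the force, the opening and the grip force at its end, in the units of the state.
- observe(): the state, without advancing time (a new reading comes with each control period).
- read_camera(name): name is "scene" or "top" or "wrist"; returns the picture (384x512x3 uint8, red, green, blue); there is no depth.
- camera_model(name): a dict with "K" (3x3 intrinsics, pixels), "R" (3x3) and "t" (3): a world point X has camera coordinates R X + t; the wrist camera has in their place "mount" (4x4, takes a point from camera to tool coordinates, whose origin is the TCP and whose axes are the flange's). Camera axes: x right, y down, z forward; pixel columns grow to the right and rows downward; lengths in m; the calibration is good to about 2 mm. A picture is of the moment at which its call begins: read the wrist's pose just before it. camera_model takes no time and is no camera call.
- close_job(): hands the job in; it is judged then, once.
The state is a dict: "t": time; "joint_positions": joint angles; "qvel": joint speeds; "joint_efforts": joint torques, N m; "eef_pos": TCP position; "orientation": TCP orientation; "contact_force": force on the tool from outside, world axes, zero at the start; "ft_torque": the same for the moment, N m; "finger_gap": finger opening in m; "grip_force": force on a finger pad.
Only numpy, scipy, OpenCV 4.12 (cv2) and the standard library are available. Lean on these libraries where they do the work, as an engineer would, in place of code of your own. Each camera call takes 0.05 s, during which the arm holds its last target. There are 200 camera calls.

## Working session

There is one attempt and no reset: what is moved stays moved. The work goes in short steps, Python scripts to look and compute and a shell command to move; the robot and the scene stay as the last step left them, time stands still between calls to the robot, and variables do not carry over. Pictures are saved under pics/ and viewed, at most 10 in all, crops included, and the job is handed in when it is done.

```bash
mkdir -p pics; ls
python3 - <<'E'
from rig import *
import cv2,numpy as np
s=read_camera("scene");t=read_camera("top")
for n,i in(("scene",s),("top",t)):
    cv2.imwrite(f"pics/{n}0.png",i[...,::-1]); m=camera_model(n); print(n,np.round(m["K"],1).tolist(),np.round(m["R"],3).tolist(),np.round(m["t"],3).tolist())
print(observe())
E
```

```text
pics
scene [[433.6, 0.0, 251.3], [0.0, 433.6, 186.1], [0.0, 0.0, 1.0]] [[-0.772, 0.636, -0.02], [0.416, 0.481, -0.772], [-0.481, -0.604, -0.635]] [0.423, -0.168, 1.796]
top [[463.5, 0.0, 250.7], [0.0, 463.5, 192.7], [0.0, 0.0, 1.0]] [[0.005, -1.0, 0.009], [-0.99, -0.007, -0.139], [0.14, -0.008, -0.99]] [0.059, 0.618, 1.556]
{'t': 0.1, 'joint_positions': array([-1.27274087e+00,  3.08930492e-01,  1.63506323e+00,  3.58907383e-06,
        1.19966690e+00, -6.96967213e-02]), 'qvel': array([-0.00155306, -0.00328429, -0.0042184 , -0.00093819, -0.00195617,
       -0.00099922]), 'joint_efforts': array([-1.16719202e-03, -4.16407013e+01, -2.77643573e+01, -1.92536859e-04,
        3.99843106e-03,  4.54624669e-06]), 'eef_pos': array([ 0.22445964, -0.58251334,  0.23015218]), 'orientation': array([-1.02744003e-03,  9.83141963e-01,  1.82840944e-01, -1.16142278e-04]), 'contact_force': array([-0.13486311, -0.55063624, -0.03285544]), 'ft_torque': array([-0.02248174,  0.0183904 , -0.0708199 ]), 'grip_force': 0.0, 'finger_gap': 0.08555085171384808}
```

View pics/scene0.png

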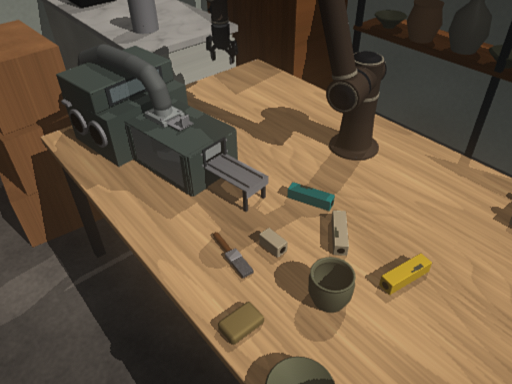

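View pics/top0.png

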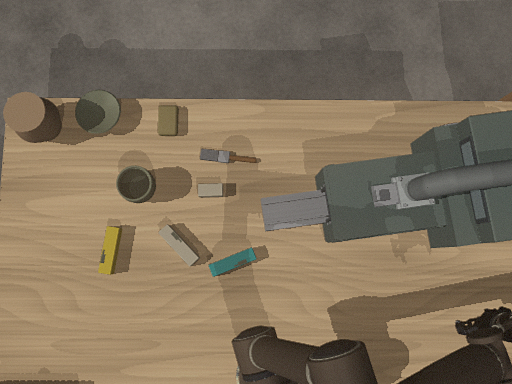

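Scene shows three bars of similar shape: turquoise (311,196), yellow (406,274), and cream (340,232), plus the short cream prop (272,243). In the top view the long cream bar is at (180,245). It is the only long cream one, so it fits. The ledge is at (295,211) in top, and the gate tab is near (385,193). I'll confirm these in one enlarged composite.

```bash
cat > h.py <<'E'
from rig import *
import cv2,numpy as np
def cm(n):
    m=camera_model(n); return [np.array(m[k]) for k in("K","R","t")]
def ray(n,uv):
    K,R,t=cm(n); d=R.T@np.linalg.inv(K)@np.array([uv[0],uv[1],1.]); return -R.T@t,d/np.linalg.norm(d)
def plane(n,uv,z):
    c,d=ray(n,uv); return c+d*(z-c[2])/d[2]
def tri(r1,r2):
    (a,d),(b,e)=r1,r2; A=np.stack([d,-e],1); s=np.linalg.lstsq(A,b-a,rcond=None)[0]
    p,q=a+d*s[0],b+e*s[1]; return (p+q)/2,np.linalg.norm(p-q)
def proj(n,X):
    K,R,t=cm(n); p=K@(R@np.array(X)+t); return p[:2]/p[2]
E
python3 - <<'E'
import cv2,numpy as np
t=cv2.imread("pics/top0.png");s=cv2.imread("pics/scene0.png")
def c(i,x,y,w,h,k): return cv2.resize(i[y:y+h,x:x+w],None,fx=k,fy=k,interpolation=cv2.INTER_CUBIC)
# 400x300 tiles
o=np.vstack([np.hstack([c(t,250,150,100,75+25,4)[:300], c(t,340,150,100,75,4)]),np.hstack([c(t,140,210,100,75,4),c(s,130,90,100,75,4)])])
cv2.imwrite("pics/crop1.png",o)
E
```

```text
(no output)
```

View pics/crop1.png

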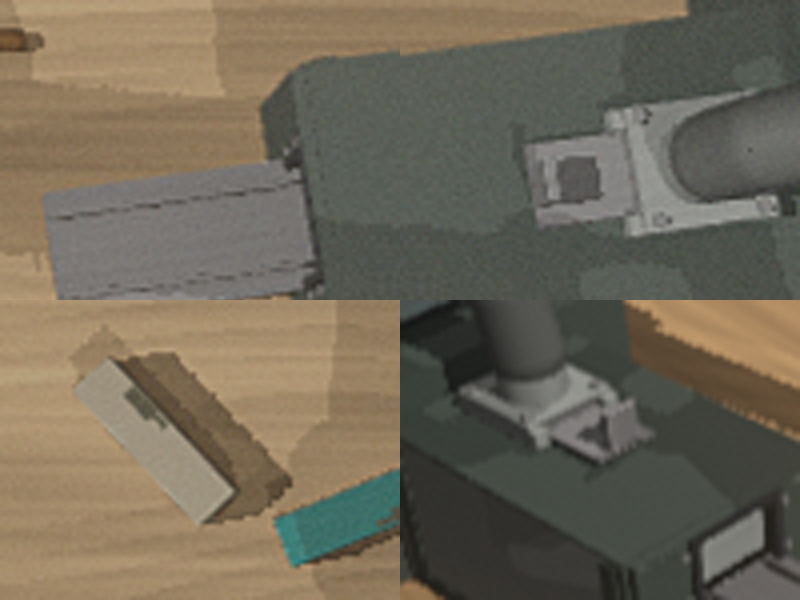

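The crop confirms the cream long bar: top-face corners in top are about (167,224), (159,232), (191,266) and (199,258). The tab is the light upright strip at about (377,195) in top and (185,119) in scene. Next I'll measure both with masks.

Run:
```python
from h import *
t=cv2.imread("pics/top0.png");s=cv2.imread("pics/scene0.png")
def mask(i,box,f,name):
    x,y,w,h=box; hs=cv2.cvtColor(i[y:y+h,x:x+w],cv2.COLOR_BGR2HSV).astype(int)
    m=f(hs[...,0],hs[...,1],hs[...,2]).astype(np.uint8)*255
    m=cv2.morphologyEx(m,cv2.MORPH_OPEN,np.ones((2,2)));m=cv2.morphologyEx(m,cv2.MORPH_CLOSE,np.ones((4,4)))
    c=max(cv2.findContours(m,0,2)[0],key=cv2.contourArea)+[x,y]
    p=cv2.approxPolyDP(cv2.convexHull(c),2.0,True)[:,0]
    r=cv2.minAreaRect(c); print(name,"area",cv2.contourArea(c),"rect",np.round(r[0],1),np.round(r[1],1),"poly",p.tolist()); return cv2.boxPoints(r)
for px in((180,245),(170,240),(290,210),(310,205),(205,192)): print(px,cv2.cvtColor(t,cv2.COLOR_BGR2HSV)[px[1],px[0]])
for px in((342,225),(341,248),(235,172),(275,240)): print(px,cv2.cvtColor(s,cv2.COLOR_BGR2HSV)[px[1],px[0]])
b=mask(t,(150,215,60,60),lambda H,S,V:(S<75)&(V>120),"prop")
print("prop z.044",[np.round(plane("top",q,.044),4).tolist() for q in b])
b=mask(t,(250,180,80,60),lambda H,S,V:(S<40)&(V>85),"ledge")
print("ledge z.1",[np.round(plane("top",q,.1),4).tolist() for q in b])
mask(s,(200,150,70,60),lambda H,S,V:(S<45)&(V>85),"ledge_s")
mask(s,(325,200,35,60),lambda H,S,V:(S<75)&(V>120),"prop_s")
mask(t,(195,175,35,30),lambda H,S,V:(S<75)&(V>120),"short")
```

```text
(180, 245) [ 20  48 158]
(170, 240) [ 20  50 159]
(290, 210) [ 25  12 124]
(310, 205) [ 15   4 121]
(205, 192) [ 21  51 156]
(342, 225) [ 18  68 165]
(341, 248) [18 86 71]
(235, 172) [  9  16 109]
(275, 240) [ 19  69 162]
prop area 496.5 rect [179.5 247. ] [46.1 12.8] poly [[166, 228], [169, 227], [199, 260], [192, 267], [161, 236]]
prop z.044 [[0.4707, 0.3738, 0.044], [0.501, 0.3434, 0.044], [0.3892, 0.2323, 0.044], [0.3595, 0.2627, 0.044]]
ledge area 2077.0 rect [297.9 206.1] [43.7 69. ] poly [[329, 180], [327, 224], [267, 232], [263, 200]]
ledge z.1 [[0.6209, 0.0301, 0.1], [0.6554, -0.1984, 0.1], [0.5107, -0.2163, 0.1], [0.4772, 0.0094, 0.1]]
ledge_s area 1354.5 rect [234.9 173.6] [70.3 27.4] poly [[208, 150], [222, 150], [269, 178], [269, 185], [249, 198], [208, 170]]
prop_s area 370.0 rect [342.4 230.5] [35.9 13. ] poly [[335, 213], [347, 214], [350, 248], [337, 247]]
short area 263.5 rect [211.5 191. ] [12. 23.] poly [[223, 185], [223, 197], [200, 197], [200, 186]]
```

Run:
```python
from h import *
P=[(167,224.5),(159,232.5),(191,266),(199,258)]
W=[plane("top",q,.044) for q in P]
for q,w in zip(P,W): print("prop",q,np.round(w,4),"scene px",np.round(proj("scene",w),1))
print("mid",np.round(np.mean(W,0),4),"ang",np.degrees(np.arctan2(*(W[1]-W[2])[1::-1])))
L=[(261,199),(265.5,231.5),(327,223.5)]
for q in L:
    w=plane("top",q,.1); print("ledge",np.round(w,4),np.round(proj("scene",w),1))
a,b=[plane("top",q,.1) for q in((261.75,204.5),(325,195))]; print("lane ang",np.degrees(np.arctan2(*(a-b)[1::-1])))
print("ledge h",[tri(ray("top",q),ray("scene",r)) for q,r in(((261,199),(246,194)),((265.5,231.5),(268,178)))])
print("prop h",[tri(ray("top",q),ray("scene",r)) for q,r in((P[2],(335,213)),(P[3],(346,213)))])
print("tab",tri(ray("top",(377,195)),ray("scene",(185,118.5))))
print("duct frame corner",proj("scene",[.6,-.35,.18]))
m=camera_model("wrist");print(np.round(m["K"],1).tolist(),np.round(m["mount"],3).tolist())
```

```text
prop (167, 224.5) [0.5058 0.3475 0.044 ] scene px [334.8 244.2]
prop (159, 232.5) [0.4784 0.3738 0.044 ] scene px [347.5 244.7]
prop (191, 266) [0.3664 0.2625 0.044 ] scene px [344.1 209.4]
prop (199, 258) [0.3933 0.2361 0.044 ] scene px [332.6 208.9]
mid [0.436 0.305 0.044] ang 44.842376859371605
ledge [0.5885 0.0287 0.1   ] [246.9 190.3]
ledge [0.4808 0.0137 0.1   ] [268.5 175. ]
ledge [ 0.5084 -0.1894  0.1   ] [226.6 152.5]
lane ang 98.95778053796514
ledge h [(array([0.59105447, 0.02768641, 0.08464569]), np.float64(0.0017315809884582405)), (array([0.48178702, 0.01292279, 0.08697855]), np.float64(0.0006773533814819655))]
prop h [(array([0.37596827, 0.25339674, 0.02705286]), np.float64(0.029472909208667953)), (array([0.37945189, 0.25451504, 0.03215314]), np.float64(0.044015906416133434))]
tab (array([ 0.58802588, -0.32473495,  0.21538303]), np.float64(0.001345704705791892))
duct frame corner [179.49432668 125.2562222 ]
[[302.3, 0.0, 255.6], [0.0, 302.3, 190.5], [0.0, 0.0, 1.0]] [[0.002, -0.967, -0.256, 0.064], [1.0, 0.002, -0.001, -0.001], [0.001, -0.256, 0.967, -0.142], [0.0, 0.0, 0.0, 1.0]]
```

Estimates: port ≈ (0.565,-0.193), yaw 8°, ledge centre ≈ (0.550,-0.086), tab ≈ (0.588,-0.325,0.215), prop mid ≈ (0.436,0.305) with its axis at 45°. I'll move towards the tab, keeping clear of the chamber.

```bash
python3 -m inch '[{"dx":10,"dy":55,"dz":25,"spin":-0.11},{"dx":10,"dy":55,"dz":25,"spin":-0.12},{"dx":20,"dy":50,"dz":25},{"dx":30,"dy":50,"dz":15},{"dx":40,"dy":45,"dz":10}]'; python3 -m inch '[{"dx":55},{"dx":55},{"dx":55},{"dx":50},{"dx":0}]'
python3 - <<'E'
from h import *
o=observe();print(o["eef_pos"],o["orientation"])
np.save("w1.npy",np.r_[o["eef_pos"],o["orientation"]])
cv2.imwrite("pics/w1.png",read_camera("wrist")[...,::-1])
E
```

```text
[ 0.22445964 -0.58251334  0.23015218] [-1.02744003e-03  9.83141963e-01  1.82840944e-01 -1.16142278e-04]$[0]: bad value
$[0]: bad value
```

View pics/w1.png

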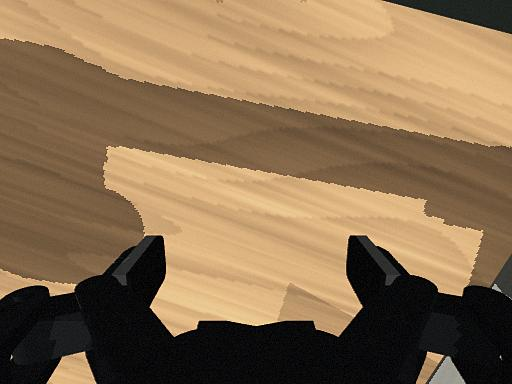

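The moves were refused because a row needs all its fields. The view shows only bare bench at the start pose. I'll retry with full rows.

```bash
python3 -m inch '[{"dx":10,"dy":55,"dz":25,"spin":-0.11,"hand":85},{"dx":10,"dy":55,"dz":25,"spin":-0.12,"hand":85},{"dx":20,"dy":50,"dz":25,"spin":0,"hand":85},{"dx":30,"dy":50,"dz":15,"spin":0,"hand":85},{"dx":30,"dy":45,"dz":10,"spin":0,"hand":85}]' && python3 -m inch '[{"dx":50,"dy":0,"dz":0,"spin":0,"hand":85},{"dx":50,"dy":0,"dz":0,"spin":0,"hand":85},{"dx":50,"dy":0,"dz":0,"spin":0,"hand":85},{"dx":30,"dy":0,"dz":0,"spin":0,"hand":85},{"dx":0,"dy":0,"dz":0,"spin":0,"hand":85}]'
python3 - <<'E'
from h import *
o=observe();print(o["eef_pos"],o["orientation"])
np.save("w1.npy",np.r_[o["eef_pos"],o["orientation"]])
cv2.imwrite("pics/w1.png",read_camera("wrist")[...,::-1])
E
```

```text
t: 0.78
eef_pos: [0.3253, -0.3266, 0.3322]
orientation: [0.001, 0.998, 0.069, 0.001]
contact_force: [0.4, -0.4, 0.1]
finger_gap: 0.0848
grip_force: 0.0
t: 1.4
eef_pos: [0.5061, -0.3276, 0.3302]
orientation: [-0.001, 0.998, 0.07, -0.001]
contact_force: [-0.4, 0.0, 0.3]
finger_gap: 0.0851
grip_force: 0.0
[ 0.50606807 -0.32758294  0.33015812] [-5.35087029e-04  9.97547594e-01  6.99874758e-02 -5.15295181e-04]
```

View pics/w1.png

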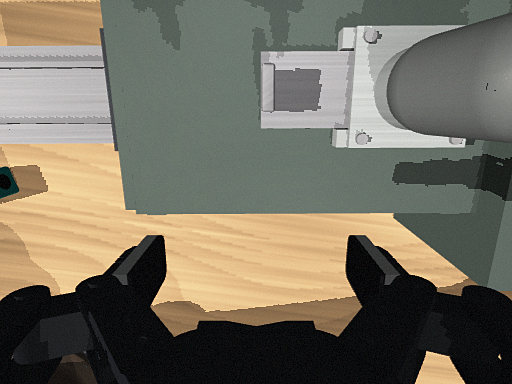

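The wrist view shows the tab as an upright strip (cols 262–274, rows 63–112). The lane lines at rows 68 and 125 are parallel to the image rows, so the yaw is right (8°).

```bash
cat >> h.py <<'E'
from scipy.spatial.transform import Rotation as Ro
def wray(f,uv):
    a=np.load(f); m=camera_model("wrist");M=np.array(m["mount"]);K=np.array(m["K"])
    R=Ro.from_quat(np.r_[a[4:],a[3]]).as_matrix()
    d=R@M[:3,:3]@np.linalg.inv(K)@np.array([uv[0],uv[1],1.]); return a[:3]+R@M[:3,3],d/np.linalg.norm(d)
def wplane(f,uv,z):
    c,d=wray(f,uv); return c+d*(z-c[2])/d[2]
E
python3 - <<'E'
from h import *
f="w1.npy"
print("tab",tri(wray(f,(268,88)),ray("top",(377,195))),tri(wray(f,(268,88)),ray("scene",(185,118.5))))
for z in(.2,.215,.225): print(z,[np.round(wplane(f,u,z),4) for u in((268,63),(268,112))])
for u in((0,45.5),(0,143),(103,46),(115,143),(0,68),(0,125),(105,69),(105,124.5)): print(u,np.round(wplane(f,u,.1),4))
E
```

```text
tab (array([ 0.5881244 , -0.32518391,  0.21572632]), np.float64(0.0007952620479419574)) (array([ 0.58749372, -0.32511983,  0.2148303 ]), np.float64(0.0007191409044459618))
0.2 [array([ 0.6085, -0.3227,  0.2   ]), array([ 0.5692, -0.3287,  0.2   ])]
0.215 [array([ 0.6064, -0.3225,  0.215 ]), array([ 0.5692, -0.3281,  0.215 ])]
0.225 [array([ 0.6049, -0.3223,  0.225 ]), array([ 0.5692, -0.3278,  0.225 ])]
(0, 45.5) [ 0.5983 -0.0209  0.1   ]
(0, 143) [ 0.4863 -0.0126  0.1   ]
(103, 46) [ 0.6142 -0.1365  0.1   ]
(115, 143) [ 0.5063 -0.1524  0.1   ]
(0, 68) [ 0.574  -0.0191  0.1   ]
(0, 125) [ 0.5083 -0.0143  0.1   ]
(105, 69) [ 0.59   -0.1391  0.1   ]
(105, 124.5) [ 0.5269 -0.14    0.1   ]
```

```bash
python3 -m inch '[{"dx":42,"dy":2,"dz":0,"spin":0,"hand":85},{"dx":40,"dy":0,"dz":-20,"spin":0,"hand":85},{"dx":0,"dy":0,"dz":-50,"spin":0,"hand":85},{"dx":0,"dy":0,"dz":-50,"spin":0,"hand":60},{"dx":0,"dy":0,"dz":-18,"spin":0,"hand":30}]' 30 && python3 -m inch '[{"dx":0,"dy":0,"dz":0,"spin":0,"hand":0},{"dx":0,"dy":0,"dz":0,"spin":0,"hand":0},{"dx":0,"dy":0,"dz":0,"spin":0,"hand":0},{"dx":0,"dy":0,"dz":0,"spin":0,"hand":0}]'
```

```text
t: 2.08
eef_pos: [0.5831, -0.3251, 0.1891]
orientation: [-0.002, 0.998, 0.068, -0.003]
contact_force: [-1.3, 0.1, 0.2]
finger_gap: 0.0511
grip_force: 0.0
t: 2.58
eef_pos: [0.5878, -0.3273, 0.1964]
orientation: [0.002, 0.998, 0.069, 0.002]
contact_force: [-1.4, -0.3, 6.7]
finger_gap: 0.0096
grip_force: 33.4
```

```bash
python3 -m inch '[{"dx":-2,"dy":14,"dz":3,"spin":0,"hand":0},{"dx":-2,"dy":14,"dz":0,"spin":0,"hand":0},{"dx":-2,"dy":14,"dz":0,"spin":0,"hand":0},{"dx":-2,"dy":14,"dz":0,"spin":0,"hand":0},{"dx":-1,"dy":11,"dz":0,"spin":0,"hand":0}]' && python3 -m inch '[{"dx":0,"dy":0,"dz":0,"spin":0,"hand":0},{"dx":0,"dy":0,"dz":0,"spin":0,"hand":0}]'
```

```text
t: 3.2
eef_pos: [0.5801, -0.2735, 0.1967]
orientation: [0.017, 0.997, 0.071, 0.004]
contact_force: [11.5, -54.0, -23.7]
finger_gap: 0.0094
grip_force: 50.4
t: 3.45
eef_pos: [0.5801, -0.2736, 0.1966]
orientation: [0.014, 0.998, 0.069, 0.004]
contact_force: [10.2, -36.7, -15.3]
finger_gap: 0.0093
grip_force: 45.8
```

It stopped after about 54 mm with 37–54 N on the tool. My 3 mm lift may be binding it, so I'll ease off and look.

```bash
python3 -m inch '[{"dx":0,"dy":0,"dz":-4,"spin":0,"hand":0},{"dx":0,"dy":0,"dz":0,"spin":0,"hand":0},{"dx":0,"dy":0,"dz":0,"spin":0,"hand":0}]'
python3 - <<'E'
from h import *
o=observe();np.save("w2.npy",np.r_[o["eef_pos"],o["orientation"]])
w=read_camera("wrist")[...,::-1];t=read_camera("top")[...,::-1];s=read_camera("scene")[...,::-1]
c=lambda i,x,y:cv2.resize(i[y:y+75,x:x+100],(400,300),interpolation=2)
cv2.imwrite("pics/g2.png",np.vstack([np.hstack([cv2.resize(w,(400,300)),c(t,340,150)]),np.hstack([c(s,130,70),c(s,150,90)])]))
E
```

```text
t: 3.82
eef_pos: [0.5801, -0.2736, 0.1965]
orientation: [0.014, 0.998, 0.069, 0.004]
contact_force: [4.2, -34.2, -3.1]
finger_gap: 0.0097
grip_force: 47.2
```

View pics/g2.png

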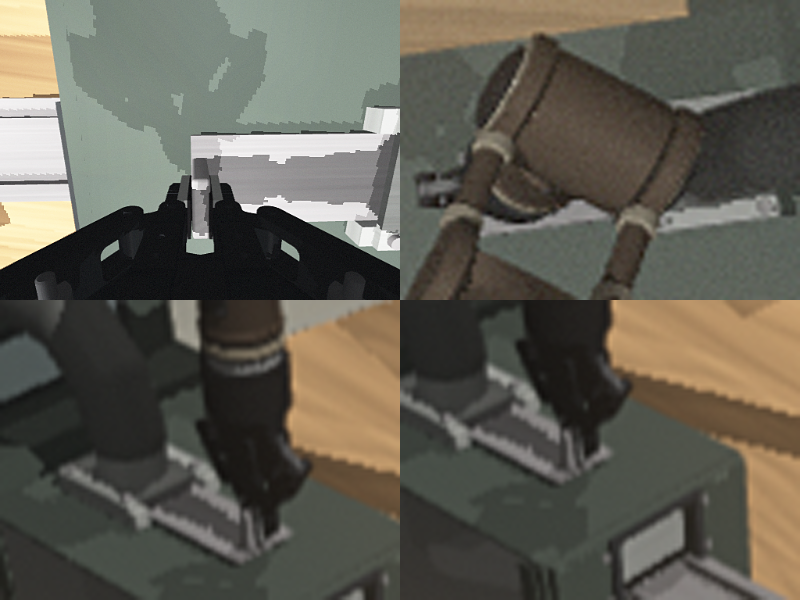

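Run:
```python
from h import *
k=1.28
u=np.array([-.139,.990])
for f,pts in(("w1.npy",[(262,66),(262,120),(352,66),(344,130),(349,28),(333,148)]),("w2.npy",[(191*k,137*k),(365*k,137*k),(368*k,108*k),(352*k,242*k)])):
    for p in pts:
        w=wplane(f,p,.182); print(f,p,np.round(w,4),"along",round(float(w[:2]@u),4))
    print("tcp along",np.load(f)[:2]@u)
```

```text
w1.npy (262, 66) [ 0.6079 -0.318   0.182 ] along -0.3993
w1.npy (262, 120) [ 0.5612 -0.3249  0.182 ] along -0.3997
w1.npy (352, 66) [ 0.6192 -0.3978  0.182 ] along -0.4799
w1.npy (344, 130) [ 0.5631 -0.4028  0.182 ] along -0.4771
w1.npy (349, 28) [ 0.649  -0.3884  0.182 ] along -0.4747
w1.npy (333, 148) [ 0.545  -0.3961  0.182 ] along -0.4679
tcp along -0.39465057655375113
w2.npy (244.48000000000002, 175.36) [ 0.6097 -0.2635  0.182 ] along -0.3456
w2.npy (467.2, 175.36) [ 0.6258 -0.3828  0.182 ] along -0.466
w2.npy (471.04, 138.24) [ 0.6453 -0.3786  0.182 ] along -0.4645
w2.npy (450.56, 309.76) [ 0.5435 -0.3991  0.182 ] along -0.4706
tcp along -0.3515280119503299
```

Run:
```python
from h import *
u=np.array([-.139,.990])
for z in(.185,.195):
  a=[wplane("w1.npy",p,z)[:2]@u for p in((363,138),(458,140),(333,148),(467,148),(352,100))]
  tab=[wplane("w1.npy",p,zz)[:2]@u for p,zz in(((268,88),.217),((262,120),.182))]
  print(z,np.round(a,4),"axis",round((a[0]+a[1])/2,4),"tab",np.round(tab,4))
```

```text
0.185 [-0.4946 -0.584  -0.4671 -0.5938 -0.4814] axis -0.5393 tab [-0.4037 -0.3997]
0.195 [-0.4911 -0.5774 -0.4646 -0.5869 -0.4784] axis -0.5343 tab [-0.4037 -0.3997]
```

The measured tab was already about 11–20 mm off its shut distance from the duct axis. The stop after 54 mm is therefore the end of travel, which fits the hard 15 mm position error. I'll relax the pull, release, and go to the prop.

```bash
python3 -m inch '[{"dx":1,"dy":-7,"dz":0,"spin":0,"hand":0},{"dx":1,"dy":-6,"dz":2,"spin":0,"hand":0},{"dx":0,"dy":0,"dz":0,"spin":0,"hand":40},{"dx":0,"dy":0,"dz":0,"spin":0,"hand":40},{"dx":0,"dy":0,"dz":20,"spin":0,"hand":40}]' && python3 -m inch '[{"dx":0,"dy":0,"dz":50,"spin":0,"hand":60},{"dx":0,"dy":0,"dz":50,"spin":0,"hand":85},{"dx":-10,"dy":55,"dz":0,"spin":0.16,"hand":85},{"dx":-15,"dy":58,"dz":0,"spin":0.16,"hand":85},{"dx":-15,"dy":58,"dz":0,"spin":0.16,"hand":85}]' && python3 -m inch '[{"dx":-15,"dy":58,"dz":0,"spin":0.16,"hand":85},{"dx":-15,"dy":58,"dz":0,"spin":0,"hand":85},{"dx":-15,"dy":58,"dz":0,"spin":0,"hand":85},{"dx":-15,"dy":58,"dz":0,"spin":0,"hand":85},{"dx":-15,"dy":58,"dz":-20,"spin":0,"hand":85}]'&& python3 -m inch '[{"dx":-15,"dy":58,"dz":-40,"spin":0,"hand":85},{"dx":-15,"dy":58,"dz":-40,"spin":0,"hand":85},{"dx":0,"dy":0,"dz":-20,"spin":0,"hand":85},{"dx":0,"dy":0,"dz":0,"spin":0,"hand":85}]'
python3 - <<'E'
from h import *
o=observe();print(o["eef_pos"],o["orientation"],o["joint_positions"])
np.save("w3.npy",np.r_[o["eef_pos"],o["orientation"]])
w=read_camera("wrist")[...,::-1];t=read_camera("top")[...,::-1]
cv2.imwrite("pics/w3raw.png",w);cv2.imwrite("pics/t3raw.png",t)
c=lambda i,x,y:cv2.resize(i[y:y+75,x:x+100],(400,300),interpolation=2)
cv2.imwrite("pics/w3.png",np.hstack([cv2.resize(w,(400,300)),c(t,340,150)]))
E
```

```text
t: 4.6
eef_pos: [0.5776, -0.2701, 0.212]
orientation: [-0.002, 0.998, 0.069, -0.003]
contact_force: [-0.3, 0.9, -0.1]
finger_gap: 0.0398
grip_force: 0.0
t: 5.22
eef_pos: [0.5392, -0.0992, 0.3159]
orientation: [0.0, 0.952, 0.306, 0.001]
contact_force: [0.7, 0.2, 0.3]
finger_gap: 0.0852
grip_force: 0.0
t: 5.85
eef_pos: [0.4654, 0.1909, 0.2978]
orientation: [0.0, 0.925, 0.379, 0.003]
contact_force: [1.5, -0.9, -0.5]
finger_gap: 0.0852
grip_force: 0.0
t: 6.35
eef_pos: [0.437, 0.2891, 0.2042]
orientation: [0.0, 0.925, 0.38, -0.002]
contact_force: [-0.4, 0.4, -0.1]
finger_gap: 0.0851
grip_force: 0.0
[0.4369662  0.28909871 0.20416522] [ 2.53006338e-04  9.24932120e-01  3.80127577e-01 -1.87990493e-03] [ 5.01421297e-01  1.45225318e-01  1.89267904e+00 -9.45380757e-05
  1.10748106e+00  1.29239011e+00]
```

View pics/w3.png

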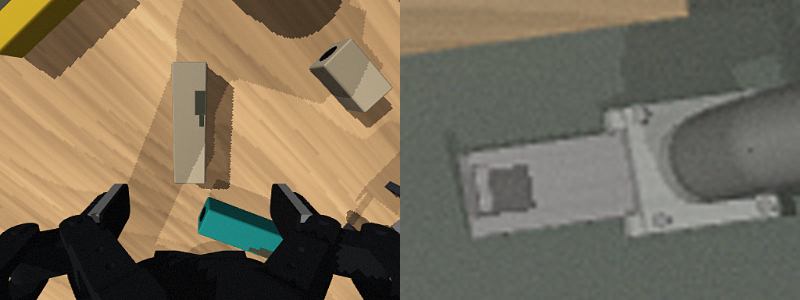

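Run:
```python
from h import *
u=np.array([-.139,.990])
T=[(401,179.25),(405,204.75),(430.5,202)];W=[(372,36),(363,138),(458,140)]
P=[]
for a,b in zip(T,W):
    p,e=tri(ray("top",a),wray("w1.npy",b));P.append(p);print(np.round(p,4),round(e,4),round(p[:2]@u,4))
print("axis",(P[0]+P[2])/2@np.r_[u,0], "spacing",np.linalg.norm(P[0]-P[1]),np.linalg.norm(P[2]-P[1]))
for z in(.182,.19):
  for p in((340+65/4,150+195/4),(340+(480-400)/4,150+188/4)): print(z,plane("top",p,z)[:2]@u)
print("tabtop now",plane("top",(340+80/4,150+188/4),.218)[:2]@u)
```

```text
[ 0.6382 -0.4006  0.2138] 0.0025 -0.4853
[ 0.5598 -0.4131  0.2073] 0.0004 -0.4867
[ 0.5691 -0.4914  0.2118] 0.0016 -0.5655
axis -0.5254060228734309 spacing 0.07965647966167845 0.07897840602297437
0.182 -0.3468107019676057
0.182 -0.35946158759688
0.19 -0.3447809436767937
0.19 -0.35736178338542507
tabtop now -0.3500124686453329
```

Bolt triangulation puts the duct axis at -0.525 along the feed line, so the tab stood 122 mm off at first and stands about 175 mm off now. The gate is open about 63–65 mm. The view also shows the prop aligned with the fingers (cols 172–206, rows 62–183 of the half-size tile).

Run:
```python
from h import *
w=cv2.imread("pics/w3raw.png"); hs=cv2.cvtColor(w,cv2.COLOR_BGR2HSV).astype(int)
x0,y0,x1,y1=205,70,280,245
sub=hs[y0:y1,x0:x1]; m=((sub[...,1]<75)&(sub[...,2]>120)).astype(np.uint8)*255
m=cv2.morphologyEx(m,cv2.MORPH_CLOSE,np.ones((15,15)));c=max(cv2.findContours(m,0,2)[0],key=cv2.contourArea)+[x0,y0]
b=cv2.boxPoints(cv2.minAreaRect(c));print(b.tolist())
for z in(.044,):
    W=np.array([wplane("w3.npy",q,z) for q in b]);print(np.round(W,4).tolist(),np.round(W.mean(0),4))
    for i in range(2): d=W[i+1]-W[i];print(np.linalg.norm(d),np.degrees(np.arctan2(d[1],d[0])))
```

```text
[[220.0, 79.0], [263.0, 79.0], [263.0, 234.0], [220.0, 234.0]]
[[0.4781, 0.3788, 0.044], [0.5067, 0.35, 0.044], [0.3957, 0.2385, 0.044], [0.3631, 0.2714, 0.044]] [0.4359 0.3097 0.044 ]
0.040512968058598 -45.23920753116566
0.15728750631372426 -134.86860996700958
```

```bash
python3 -m inch '[{"dx":-1,"dy":18,"dz":-30,"spin":0,"hand":85},{"dx":0,"dy":0,"dz":-55,"spin":0,"hand":85},{"dx":0,"dy":0,"dz":-55,"spin":0,"hand":85},{"dx":0,"dy":0,"dz":-48,"spin":0,"hand":85},{"dx":0,"dy":0,"dz":0,"spin":0,"hand":40}]' 50 && python3 -m inch '[{"dx":0,"dy":0,"dz":0,"spin":0,"hand":40},{"dx":0,"dy":0,"dz":0,"spin":0,"hand":40},{"dx":0,"dy":0,"dz":0,"spin":0,"hand":30},{"dx":0,"dy":0,"dz":0,"spin":0,"hand":30}]'; python3 -c "
from rig import *
print(observe()['eef_pos'])"
```

```text
t: 7.08
eef_pos: [0.4358, 0.3047, 0.0149]
orientation: [0.001, 0.926, 0.378, -0.004]
contact_force: [-0.8, -0.7, 0.8]
finger_gap: 0.0694
grip_force: 0.0
t: 7.58
eef_pos: [0.4406, 0.3085, 0.0206]
orientation: [-0.001, 0.925, 0.379, 0.003]
contact_force: [-0.4, -0.3, 7.6]
finger_gap: 0.0428
grip_force: 55.6
[0.44064214 0.30851809 0.02056469]
```

```bash
python3 - <<'E'
from h import *
u=np.array([-.139,.990])
for z in(.166,.177):print(z,[round(float(wplane("w1.npy",p,z)[:2]@u),4) for p in((103,46),(110,90),(118,140))])
E
python3 -m inch '[{"dx":0,"dy":0,"dz":30,"spin":0,"hand":30},{"dx":0,"dy":0,"dz":50,"spin":0,"hand":30},{"dx":0,"dy":0,"dz":55,"spin":0,"hand":30},{"dx":12,"dy":-35,"dz":25,"spin":0.15,"hand":30},{"dx":15,"dy":-50,"dz":0,"spin":0.16,"hand":30}]' && python3 -m inch '[{"dx":15,"dy":-52,"dz":0,"spin":0.16,"hand":30},{"dx":15,"dy":-52,"dz":0,"spin":0.16,"hand":30},{"dx":15,"dy":-52,"dz":0,"spin":0.15,"hand":30},{"dx":15,"dy":-52,"dz":0,"spin":0.15,"hand":30},{"dx":15,"dy":-50,"dz":0,"spin":0,"hand":30}]' && python3 -m inch '[{"dx":8,"dy":-35,"dz":0,"spin":0,"hand":30},{"dx":0,"dy":0,"dz":0,"spin":0,"hand":30},{"dx":0,"dy":0,"dz":0,"spin":0,"hand":30}]'
python3 - <<'E'
from h import *
o=observe();print(o["eef_pos"],o["orientation"])
np.save("w4.npy",np.r_[o["eef_pos"],o["orientation"]])
w=read_camera("wrist")[...,::-1];t=read_camera("top")[...,::-1];cv2.imwrite("pics/w4raw.png",w);cv2.imwrite("pics/t4raw.png",t)
cv2.imwrite("pics/w4.png",np.hstack([cv2.resize(w,(400,300)),cv2.resize(t[165:240,240:340],(400,300),interpolation=2)]))
E
```

```text
0.166 [-0.2511, -0.2529, -0.2551]
0.177 [-0.2563, -0.258, -0.2601]
t: 8.2
eef_pos: [0.4672, 0.2226, 0.1811]
orientation: [0.001, 0.853, 0.521, 0.004]
contact_force: [0.9, -0.6, -5.4]
finger_gap: 0.043
grip_force: 54.1
t: 8.82
eef_pos: [0.5393, -0.038, 0.1772]
orientation: [0.0, 0.657, 0.754, -0.0]
contact_force: [0.3, 0.5, -4.7]
finger_gap: 0.0427
grip_force: 54.1
t: 9.2
eef_pos: [0.5468, -0.0709, 0.1767]
orientation: [-0.001, 0.657, 0.754, -0.0]
contact_force: [-0.3, -0.4, -6.1]
finger_gap: 0.043
grip_force: 54.1
[ 0.54677248 -0.07091796  0.17674007] [-7.65182370e-04  6.57290250e-01  7.53637108e-01 -2.28852400e-04]
```

View pics/w4.png

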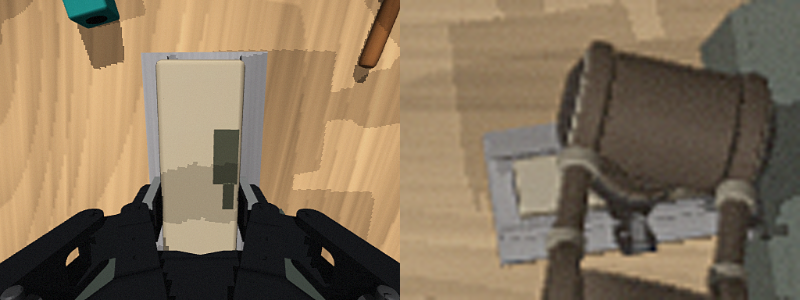

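The prop hangs level in the fingers: its tail end is at row 60 and cols 157–243 of the half tile. The ledge's outer end is at row 53, cols 142–267.

Run:
```python
from h import *
u=np.array([-.139,.990]);v=np.array([.990,.139]);k=1.28;f="w4.npy"
q=lambda p,z:(lambda w:(round(float(w[:2]@v),4),round(float(w[:2]@u),4)))(wplane(f,(p[0]*k,p[1]*k),z))
print("tail corners x,along",q((157,60),.2),q((243,60),.2))
print("ledge outer",q((142,53),.1),q((267,53),.1))
print("lane lines top end",q((155,55),.1),q((256,55),.1))
e=np.load(f)[:2];print("tcp",e@v,e@u)
print("lane line w1:",[float(np.array(p)@v) for p in((.5412,-.0167),(.5585,-.1396))])
```

```text
tail corners x,along (0.5105, -0.0689) (0.5513, -0.0689)
ledge outer (0.4808, -0.0529) (0.5891, -0.0531)
lane lines top end (0.492, -0.0546) (0.5797, -0.0547)
tcp 0.5314471596635977 -0.14621015379599103
lane line w1: [0.5334667000000001, 0.5335106000000001]
```

```bash
python3 -m inch '[{"dx":4,"dy":-4,"dz":-10,"spin":0.003,"hand":30},{"dx":0,"dy":0,"dz":-20,"spin":0,"hand":30},{"dx":0,"dy":0,"dz":-15,"spin":0,"hand":30},{"dx":0,"dy":0,"dz":-7,"spin":0,"hand":30},{"dx":0,"dy":0,"dz":0,"spin":0,"hand":30}]' && python3 -m inch '[{"dx":0,"dy":0,"dz":-2,"spin":0,"hand":30},{"dx":0,"dy":0,"dz":-2,"spin":0,"hand":30},{"dx":0,"dy":0,"dz":0,"spin":0,"hand":30}]'
```

```text
t: 9.93
eef_pos: [0.5513, -0.0749, 0.1242]
orientation: [-0.001, 0.656, 0.755, -0.0]
contact_force: [-0.4, -0.3, -5.2]
finger_gap: 0.0427
grip_force: 54.0
t: 10.3
eef_pos: [0.5519, -0.0752, 0.1213]
orientation: [0.0, 0.656, 0.755, 0.0]
contact_force: [0.9, -0.4, -4.9]
finger_gap: 0.0428
grip_force: 54.0
```

```bash
python3 -m inch '[{"dx":0,"dy":0,"dz":-2,"spin":0,"hand":30},{"dx":0,"dy":0,"dz":0,"spin":0,"hand":30}]' && python3 -m inch '[{"dx":0,"dy":0,"dz":-2,"spin":0,"hand":30},{"dx":0,"dy":0,"dz":0,"spin":0,"hand":30}]'
```

```text
t: 10.55
eef_pos: [0.5522, -0.0754, 0.1206]
orientation: [0.0, 0.656, 0.755, 0.0]
contact_force: [-3.2, -1.5, 5.1]
finger_gap: 0.0432
grip_force: 55.3
t: 10.8
eef_pos: [0.5522, -0.0754, 0.1205]
orientation: [0.0, 0.656, 0.755, -0.0]
contact_force: [-8.4, 0.6, 16.0]
finger_gap: 0.0427
grip_force: 56.6
```

```bash
python3 -m inch '[{"dx":0,"dy":0,"dz":4,"spin":0,"hand":30},{"dx":0,"dy":0,"dz":0,"spin":0,"hand":60},{"dx":0,"dy":0,"dz":0,"spin":0,"hand":60},{"dx":0,"dy":0,"dz":15,"spin":0,"hand":60},{"dx":0,"dy":0,"dz":40,"spin":0,"hand":60}]' && python3 -m inch '[{"dx":-8,"dy":54,"dz":10,"spin":0,"hand":64},{"dx":0,"dy":0,"dz":0,"spin":0,"hand":64},{"dx":0,"dy":0,"dz":0,"spin":0,"hand":64}]'
python3 - <<'E'
from h import *
o=observe();print(o["eef_pos"],o["orientation"])
np.save("w5.npy",np.r_[o["eef_pos"],o["orientation"]])
w=read_camera("wrist")[...,::-1];t=read_camera("top")[...,::-1];s=read_camera("scene")[...,::-1]
c=lambda i,x,y:cv2.resize(i[y:y+75,x:x+100],(400,300),interpolation=2)
cv2.imwrite("pics/w5.png",np.vstack([np.hstack([cv2.resize(w,(400,300)),c(t,250,160)]),np.hstack([c(s,190,130),c(t,340,150)])]))
E
```

```text
t: 11.42
eef_pos: [0.5502, -0.0748, 0.1751]
orientation: [-0.002, 0.656, 0.755, -0.001]
contact_force: [-0.3, 0.0, -0.4]
finger_gap: 0.0602
grip_force: 0.0
t: 11.8
eef_pos: [0.5442, -0.0212, 0.1867]
orientation: [0.001, 0.656, 0.755, 0.0]
contact_force: [0.2, 0.0, -0.5]
finger_gap: 0.0639
grip_force: 0.0
[ 0.54415933 -0.02122628  0.18672472] [6.64711567e-04 6.55513723e-01 7.55182962e-01 1.04991500e-04]
```

View pics/w5.png

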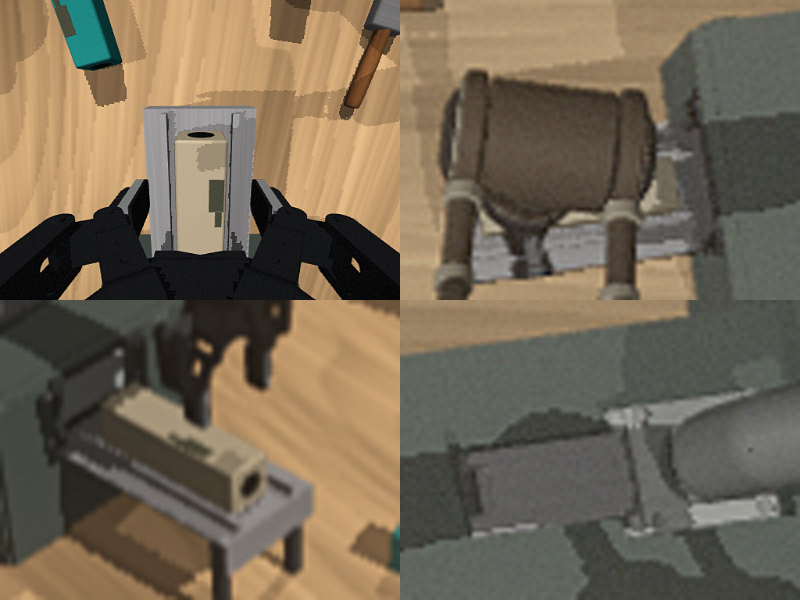

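The prop lies between the guides (top face cols 175–227, tail edge row 139), clear of the shut flap, and the gate is still out.

Run:
```python
from h import *
u=np.array([-.139,.990]);v=np.array([.990,.139]);k=1.28;f="w5.npy"
q=lambda p,z:(lambda w:(round(float(w[:2]@v),4),round(float(w[:2]@u),4)))(wplane(f,(p[0]*k,p[1]*k),z))
print("tail",q((175,139),.144),q((227,139),.144),q((177,235),.144),q((224,235),.144))
print("ledge outer",q((146,107),.1),q((256,107),.1))
e=np.load(f)[:2];print("tcp",e@v,e@u)
```

```text
tail (0.5152, -0.0723) (0.5569, -0.0722) (0.5149, -0.1605) (0.5571, -0.1604)
ledge outer (0.4836, -0.0508) (0.589, -0.0505)
tcp 0.5357672861620253 -0.09665216007643825
```

```bash
python3 -m inch '[{"dx":-1,"dy":5,"dz":-25,"spin":0,"hand":64},{"dx":0,"dy":0,"dz":-28,"spin":0,"hand":64},{"dx":0,"dy":0,"dz":-16,"spin":0,"hand":64},{"dx":0,"dy":0,"dz":0,"spin":0,"hand":64},{"dx":0,"dy":0,"dz":0,"spin":0,"hand":35}]' 60 && python3 -m inch '[{"dx":0,"dy":0,"dz":0,"spin":0,"hand":35},{"dx":0,"dy":0,"dz":0,"spin":0,"hand":35},{"dx":0,"dy":0,"dz":0,"spin":0,"hand":35}]'
```

```text
t: 12.58
eef_pos: [0.5437, -0.0165, 0.1178]
orientation: [0.001, 0.656, 0.755, 0.0]
contact_force: [-0.1, 0.1, 0.2]
finger_gap: 0.0473
grip_force: 0.0
t: 12.95
eef_pos: [0.5441, -0.0164, 0.1183]
orientation: [0.001, 0.656, 0.755, 0.001]
contact_force: [1.1, -2.2, 3.4]
finger_gap: 0.0431
grip_force: 63.0
```

```bash
python3 -m inch '[{"dx":1,"dy":-8,"dz":2,"spin":0,"hand":35},{"dx":2,"dy":-16,"dz":0,"spin":0,"hand":35},{"dx":3,"dy":-18,"dz":0,"spin":0,"hand":35},{"dx":3,"dy":-20,"dz":0,"spin":0,"hand":35},{"dx":2,"dy":-18,"dz":0,"spin":0,"hand":35}]' && python3 -m inch '[{"dx":3,"dy":-18,"dz":0,"spin":0,"hand":35},{"dx":2,"dy":-16,"dz":0,"spin":0,"hand":35},{"dx":2,"dy":-14,"dz":0,"spin":0,"hand":35},{"dx":1,"dy":-10,"dz":0,"spin":0,"hand":35},{"dx":0,"dy":0,"dz":0,"spin":0,"hand":35}]'
```

```text
t: 13.58
eef_pos: [0.5539, -0.0983, 0.1188]
orientation: [0.0, 0.656, 0.755, -0.0]
contact_force: [0.3, 1.6, -3.1]
finger_gap: 0.0427
grip_force: 62.3
t: 14.2
eef_pos: [0.5621, -0.155, 0.1189]
orientation: [0.0, 0.656, 0.755, 0.0]
contact_force: [0.9, -0.7, -3.6]
finger_gap: 0.0428
grip_force: 62.1
```

Grasp is at port y ≈ 0.038, so the prop's middle is about 23 mm past the sill. Releasing.

```bash
python3 -m inch '[{"dx":0,"dy":0,"dz":0,"spin":0,"hand":62},{"dx":0,"dy":0,"dz":0,"spin":0,"hand":62},{"dx":0,"dy":0,"dz":0,"spin":0,"hand":62},{"dx":0,"dy":0,"dz":0,"spin":0,"hand":62},{"dx":0,"dy":0,"dz":0,"spin":0,"hand":62}]' && python3 -m inch '[{"dx":-3,"dy":20,"dz":10,"spin":0,"hand":62},{"dx":-7,"dy":50,"dz":30,"spin":0,"hand":62},{"dx":-7,"dy":50,"dz":20,"spin":0,"hand":62},{"dx":0,"dy":0,"dz":0,"spin":0,"hand":62},{"dx":0,"dy":0,"dz":0,"spin":0,"hand":62}]' && python3 -m inch '[{"dx":-55,"dy":0,"dz":20,"spin":0,"hand":62},{"dx":-55,"dy":0,"dz":20,"spin":0,"hand":62},{"dx":-30,"dy":0,"dz":0,"spin":0,"hand":62},{"dx":0,"dy":0,"dz":0,"spin":0,"hand":62},{"dx":0,"dy":0,"dz":0,"spin":0,"hand":62}]'
python3 - <<'E'
from h import *
w=read_camera("wrist")[...,::-1];t=read_camera("top")[...,::-1];s=read_camera("scene")[...,::-1]
c=lambda i,x,y:cv2.resize(i[y:y+75,x:x+100],(400,300),interpolation=2)
cv2.imwrite("pics/w6.png",np.vstack([np.hstack([c(t,250,160),c(t,340,150)]),np.hstack([c(s,180,130),c(s,110,100)])]))
E
```

```text
t: 14.82
eef_pos: [0.5619, -0.1541, 0.1192]
orientation: [0.0, 0.656, 0.755, 0.0]
contact_force: [-1.2, -0.3, -0.1]
finger_gap: 0.0619
grip_force: 0.0
t: 15.45
eef_pos: [0.5447, -0.0336, 0.1794]
orientation: [0.0, 0.655, 0.755, -0.0]
contact_force: [-0.1, -0.1, -0.3]
finger_gap: 0.0619
grip_force: 0.0
t: 16.08
eef_pos: [0.4057, -0.0349, 0.2191]
orientation: [0.0, 0.656, 0.754, 0.0]
contact_force: [0.4, -1.3, -0.6]
finger_gap: 0.0618
grip_force: 0.0
```

View pics/w6.png

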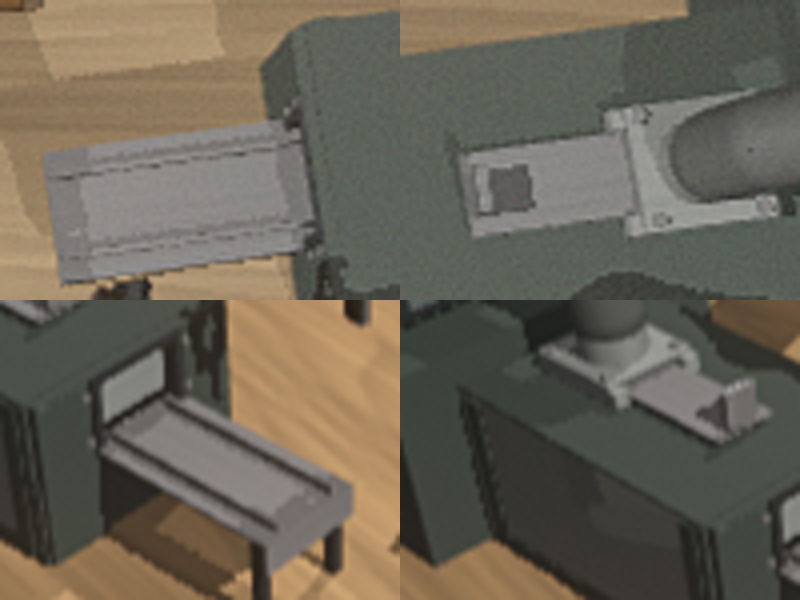

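The ledge is empty, the flap is shut, and the gate is out at the same place as before. I'll let things settle for a moment and hand in.

```bash
for i in 1 2; do python3 -m inch '[{"dx":0,"dy":0,"dz":0,"spin":0,"hand":62},{"dx":0,"dy":0,"dz":0,"spin":0,"hand":62},{"dx":0,"dy":0,"dz":0,"spin":0,"hand":62},{"dx":0,"dy":0,"dz":0,"spin":0,"hand":62},{"dx":0,"dy":0,"dz":0,"spin":0,"hand":62}]' >/dev/null; done; python3 -c "
from rig import *
print(close_job())"
```

```text
the job is handed in; nothing more can be done
None
```

I handed the job in with the gate pulled to its stop, the long prop fed through the port and the flap shut behind it; the last pictures confirm all but the prop's resting place on the rollers, which the cabinet hides, and no verdict was returned.

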